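# Put the remote away under the caddy's upper tier

### The arm

A 6-joint arm with a two-finger parallel gripper is mounted at the origin on the work surface. World frame = base frame: x ahead of the robot, y to its left, z up, the work surface at z = 0. Lengths are in m, angles in rad, forces in N, time in s.
With the tool pointing down it reaches from about 0.35 to 0.775 m from the base axis. Payload 5.5 kg.
Tool frame: the origin (TCP) lies on the centre line of the jaws, within the pads' length; the fingertips stand 11 mm ahead of it and the grasp point (between the pads) lies 8 mm behind it; z points along the fingers, y is the line along which they close (so a half turn about z gives the same grasp; the last joint's range is limited). The gripper opens to 85 mm and grips with 20 to 120 N. Pads are 22 mm wide; open, the fingers measure 114 mm over their backs; the gripper's body (76 mm by 85 mm) begins 54 mm behind the grasp point. The pads swing forward as they close: fully open they stand 13 mm farther back than shut.
Start: joints at [-1.35, 0.313, 0.046, 1.304, 0, 1.431], TCP at [0.203, -0.538, 0.242] pointing down, gripper open.
Joint ranges: [-2.76, 2.76], [-0.86, 1.69], [-1.03, 1.26], [-2.2, 2.34], [-1.47, 1.5], [-3.14, 3.14]. Speed limits (rad/s): [2.57, 2.57, 3.14, 3.14, 3.14, 3.14].

### API

Orientations are given as a unit quaternion [w, x, y, z].
In Python, from workcell import get_state, eyes, env gives the robot as it stands.
- The arm moves only by the shell command python3 -m inch 'ROWS' [OPENING] [FORCE]. ROWS is JSON, one flat list of numbers, 4 for each row, row after row: the shift along the tool's x, y, z in cm, then the turn about the tool's z in rad. A call has exactly 5 rows; each row shifts and turns the commanded pose from where the row before left it, along the tool's axes as they then stand; what a row does not reach is not made up. A row lasts 1/12 s, in which the tool goes at most 41.7 mm and 7.16 degrees, less where a joint would pass 70% of its speed; a pose out of reach is approached as far as the arm can. A call is refused whole if a number of a shift passes 4.17 or a number of a turn 0.125, either way. A call with a gripper value outside its range is refused whole. OPENING is the opening, from -1 (shut) to 1 (fully open), set as the call begins (- or left out, the last holds). The fingers move at their own pace and stop on an object; FORCE is the grip in N (left out, the last holds). Time passes only in rows, so rows that do not move let the fingers close, or fill a call up. It gives the time, the measured TCP pose, the force, the opening and the grip force at its end, in the units of the state.
- get_state(): the state, without advancing time (a new reading comes with each control period).
- eyes.read_camera(name): name is "side" or "top" or "wrist"; returns the picture (420x560x3 uint8, red, green, blue); there is no depth.
- eyes.camera_info(name): a dict with "fovy" (degrees; the focal length in pixels is half the picture's height over the tangent of half this angle, whatever the lens; pixels are square), "cx", "cy" (the principal point, pixels), "D" ([k1, k2, p1, p2, k3] as OpenCV has them; the pictures are not rectified), "xyz" and "orientation" of the camera in the world. Camera axes: x right, y down, z forward; pixel columns grow to the right and rows downward; lengths in m; the calibration is good to about 2 mm. A picture is of the moment at which its call begins: read the wrist's pose just before it. camera_info takes no time and is no camera call; for the wrist camera it gives the pose at the moment of the call.
- env.hand_in(): hands the job in; it is judged then, once.
The state is a dict: "clock": time; "joint_pos": joint angles; "qvel": joint speeds; "tau": joint torques, N m; "tcp_pos": TCP position; "orientation": TCP orientation; "wrist_force": force on the tool from outside, world axes, zero at the start; "ft_torque": the same for the moment, N m; "finger_gap": finger opening in m; "grip_force": force on a finger pad.
Only numpy, scipy, OpenCV 4.12 (cv2) and the standard library are available. Lean on these libraries where they do the work, as an engineer would, in place of code of your own. Each camera call takes 0.05 s, during which the arm holds its last target. There are 200 camera calls.

### The job

The silver remote has slipped most of the way under the riser shelf: draw it out and put it away in the lower tier of the charcoal caddy, in through the open front beside the blue stylus, lying flat, buttons up and straight, pushed fully home so that its nose is against the back wall and its plain hand end faces out. Leave the stylus and everything else standing around as it is, and let go of the remote.

Things in the scene. Friction and masses are not known exactly. Their poses are not given: they have to be found in the camera images.
- remote: Silver slab remote 140 x 40 x 18 mm, about 110 g. Origin: centre of its underside; x along it to the nose, z up out of the buttons. Nose end: black window, black band, small red button; then a black ring pad and six keys; the last 30 mm, the hand end, are plain. It starts flat, buttons up, nose sticking out 40 to 55 mm from under the riser's front edge, up to 0.2 rad askew to it.
- remote_nose (a point): Centre of the remote's nose end face: 70 mm from its middle along x, 9 mm above its underside; same axes as the remote.
- remote_tail (a point): Centre of the remote's hand end face (the plain end): 70 mm from its middle against x, 9 mm above its underside; same axes as the remote.
- riser: Fixed wooden riser shelf. Origin on the cabinet top under the middle of its front edge; x points in under it, z up. Board 320 mm wide (y), 200 mm deep, underside 44 mm and top 56 mm above the cabinet top; side panels' inner faces at y = +-144 mm; front open. On it a black media box, from x = 55 mm back and |y| under 120 mm, top 95 mm above the cabinet top.
- caddy: Fixed two-tier charcoal plastic caddy. Origin on the cabinet top under the middle of its front edge; x points in through the open front, z up. Lower tier: floor x 0 to 122 mm, 6 mm above the cabinet top, no front lip; side walls' inner faces at y = +-90 mm; corner posts reach in to y = +-82 mm (front ones at x 20 to 32 mm). A remote fully home sticks out 18 mm in front.
- caddy_back (a point): Middle of the foot of the lower tier's back wall, at floor height: x = 122 mm, y = 0, z = 6 mm in the caddy's frame (same axes). The back wall stands 22 mm above the floor.
- upper_front (a point): Middle of the lower front edge of the caddy's upper tier: x = 20 mm, y = 0, z = 66 mm in the caddy's frame (same axes), so 60 mm clear above the lower floor. The upper tier reaches back to x = 143 mm, 193 mm wide; its front wall tops out 20 mm and its other walls 40 mm above this point.
- stylus: Blue pen-shaped stylus 137 x 9 x 9 mm, flat sided, does not roll, lying along the lower tier's depth (within 0.08 rad), up to 35 mm to either side of its middle: the remote fits on the wider side. Origin: underside, mid length; x runs to the tip, which is at the back; the blunt end sticks out of the caddy's front by up to 24 mm. Not to be moved.
- dish: Round glass dish, 76 mm across the rim, 30 mm high, on one side of the upper tier. Origin: centre of its underside. Not to be moved.
- coin_box: White plastic coin box 64 x 70 x 46 mm with a slot and a grey press-button latch, on the other side of the upper tier. Origin: centre of its underside. Not to be moved.
- bottle: Tall green drinking bottle, 70 mm across, 235 mm high, standing to the left of the caddy's front (at its y = 150 to 180 mm). Origin: centre of its underside. Not to be moved.
- mug: White mug, 80 mm across and 92 mm high, its handle sticking out about 35 mm along its y, standing to the right of the caddy. Origin: centre of its underside. Not to be moved.
- glasses_case: Brown spectacle case 150 x 56 x 34 mm, long along its x, lying ahead of the riser on its y side (205 to 230 mm from its middle). Origin: centre of its underside. Not to be moved.
- candle: Amber glass candle jar with a wooden lid, 68 mm across, 85 mm high, standing ahead of the riser near its other end. Origin: centre of its underside. Not to be moved.
Things that resemble listed ones, but are neither listed nor needed, are in the scene too. Leave any pink or yellow look-alike of the remote alone.

How it is judged:
By the outcome, as a careful person would: the job done as asked, in the order asked, and still so for the second after the job is handed in, with the robot touching nothing.
It also fails if it takes over 66 s, if anything falls off the work surface, if the arm or the gripper's body presses on something with over 40 N, if the wrist force passes 120 N, or if a joint passes its speed limit or range.

## Working session

There is one attempt and no reset: what is moved stays moved. The work goes in short steps, Python scripts to look and compute and a shell command to move; the robot and the scene stay as the last step left them, time stands still between calls to the robot, and variables do not carry over. Pictures are saved under pics/ and viewed, at most 12 in all, crops included, and the job is handed in when it is done.

```bash
ls; mkdir -p pics
python3 - <<'E'
from workcell import get_state, eyes, env
import cv2,numpy as np
s=get_state();print(s)
for n in("top","side","wrist"):
    i=eyes.camera_info(n);print(n,i)
    if n!="wrist":
        im=eyes.read_camera(n);cv2.imwrite(f"pics/{n}0.png",im[:,:,::-1])
E
```

```text
pics
{'clock': 0.0, 'joint_pos': array([-1.34961035e+00,  3.14016034e-01,  4.49326130e-02,  1.30358832e+00,
       -1.79638666e-06,  1.43118745e+00]), 'qvel': array([-0.00026698,  0.00174684,  0.00156919, -0.00027017, -0.00134628,
       -0.0002084 ]), 'tau': array([-1.24227216e-05, -4.80634725e+01,  2.98529327e+01,  1.94777007e-02,
       -1.71615034e-04, -1.50108853e-06]), 'tcp_pos': array([ 0.20285846, -0.53748401,  0.241381  ]), 'orientation': array([-9.36891324e-04,  9.83772032e-01,  1.79420485e-01, -3.91345836e-05]), 'wrist_force': array([ 0.53910593, -0.88678721,  0.57851188]), 'ft_torque': array([-0.0610027 , -0.00566736, -0.01242895]), 'grip_force': 0.0, 'finger_gap': 0.08530396391063269}
top {'fovy': 44.287623531196516, 'cx': 276.42398662550437, 'cy': 214.22834835346302, 'D': array([-0.07742302,  0.        ,  0.        ,  0.        ,  0.        ]), 'xyz': array([1.66187445e-01, 1.15299419e-03, 1.49289272e+00]), 'orientation': array([ 0.07616805, -0.67246374,  0.7318651 , -0.07977726])}
side {'fovy': 44.825334547612236, 'cx': 277.079658040045, 'cy': 207.84331615561604, 'D': array([0.0424618, 0.       , 0.       , 0.       , 0.       ]), 'xyz': array([0.23333195, 0.85927519, 1.21561697]), 'orientation': array([ 0.04285227, -0.13160113,  0.93299387, -0.33221568])}
wrist {'fovy': 66.99783292815653, 'cx': 282.9420519222034, 'cy': 206.373580606608, 'D': array([-0.07238942,  0.        ,  0.        ,  0.        ,  0.        ]), 'xyz': array([ 0.27747674, -0.51091394,  0.37371546]), 'orientation': array([ 0.12614571,  0.81293549, -0.56166042, -0.08809502])}
```

View pics/top0.png

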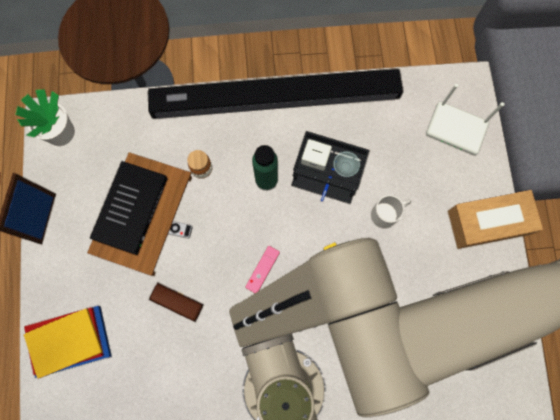

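View pics/side0.png

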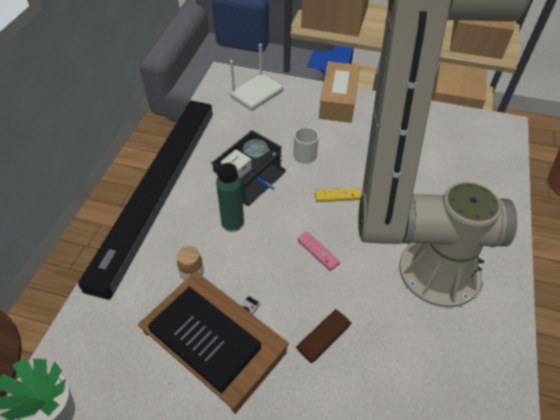

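```bash
cat > h.py <<'E'
import numpy as np, cv2
from scipy.spatial.transform import Rotation as R
from workcell import get_state, eyes, env
def cam(i):
    f=210/np.tan(np.radians(i["fovy"]/2)); K=np.array([[f,0,i["cx"]],[0,f,i["cy"]],[0,0,1]])
    q=i["orientation"]; return K,np.array(i["D"]),R.from_quat([q[1],q[2],q[3],q[0]]).as_matrix(),np.array(i["xyz"])
def unproj(i,px,z):
    K,D,M,c=cam(i); u=cv2.undistortPoints(np.array(px,float).reshape(-1,1,2),K,D).reshape(-1,2)
    d=np.c_[u,np.ones(len(u))]@M.T; z=np.broadcast_to(z,len(d)); return c+d*((z-c[2])/d[:,2])[:,None]
def proj(i,P):
    K,D,M,c=cam(i); return cv2.projectPoints((np.array(P,float).reshape(-1,3)-c)@M,np.zeros(3),np.zeros(3),K,D)[0].reshape(-1,2)
def tool():
    s=get_state();q=s["orientation"];return s["tcp_pos"],R.from_quat([q[1],q[2],q[3],q[0]]).as_matrix()
def to(p,yaw=None):
    "rest of way to world point p: shift in tool cm; yaw of tool x axis"
    t,M=tool();print("tcp",t.round(4),"tool x yaw",np.arctan2(M[1,0],M[0,0]).round(4),"shift cm",((np.array(p)-t)@M*100).round(2))
E
python3 - <<'E'
from h import *
np.set_printoptions(precision=3,suppress=True)
i=eyes.camera_info("top")
print("nose",unproj(i,[(191,230),(170,228)],.018))
print("riser front top corners",unproj(i,[(189,180),(154,273),(130,153),(89,251)],.056))
print("caddy upper: back corners L,R",unproj(i,[(308,132),(369,151)],.106))
print("lower floor front L,R",unproj(i,[(293,191),(352,203)],.006), "stylus blunt, at front",unproj(i,[(323,201),(327,187)],.015))
print("bottle top",unproj(i,[(264,154)],.235),"mug",unproj(i,[(388,205)],.092),"case",unproj(i,[(176,301)],.034),"candle",unproj(i,[(199,158)],.085))
print("dish",unproj(i,[(347,163)],.09))
w=eyes.camera_info("wrist");t,M=tool();K,D,W,c=cam(w);print("cam in tool",M.T@(c-t),M.T@W)
E
```

```text
nose [[0.471 0.232 0.018]
 [0.482 0.293 0.018]]
riser front top corners [[0.612 0.225 0.056]
 [0.349 0.336 0.056]
 [0.71  0.396 0.056]
 [0.427 0.52  0.056]]
caddy upper: back corners L,R [[ 0.71  -0.13   0.106]
 [ 0.638 -0.297  0.106]]
lower floor front L,R [[ 0.566 -0.076  0.006]
 [ 0.515 -0.247  0.006]] stylus blunt, at front [[ 0.526 -0.161  0.015]
 [ 0.567 -0.177  0.015]]
bottle top [[0.609 0.001 0.235]] mug [[ 0.48  -0.333  0.092]] case [[0.268 0.282 0.034]] candle [[0.666 0.188 0.085]]
dish [[ 0.613 -0.233  0.09 ]]
cam in tool [ 0.079  0.001 -0.132] [[ 0.001 -0.953 -0.304]
 [ 1.     0.     0.   ]
 [-0.    -0.304  0.953]]
```

Run:
```python
from h import *
im=cv2.imread("pics/top0.png")
a=cv2.resize(im[142:282,85:205],None,fx=4,fy=4,interpolation=cv2.INTER_CUBIC)
b=cv2.resize(im[125:210,288:368],None,fx=4,fy=4,interpolation=cv2.INTER_CUBIC)
o=np.zeros((560,800,3),np.uint8);o[:,:480]=a;o[:340,480:]=b;cv2.imwrite("pics/crop.png",o)
```

```text
(no output)
```

View pics/crop.png

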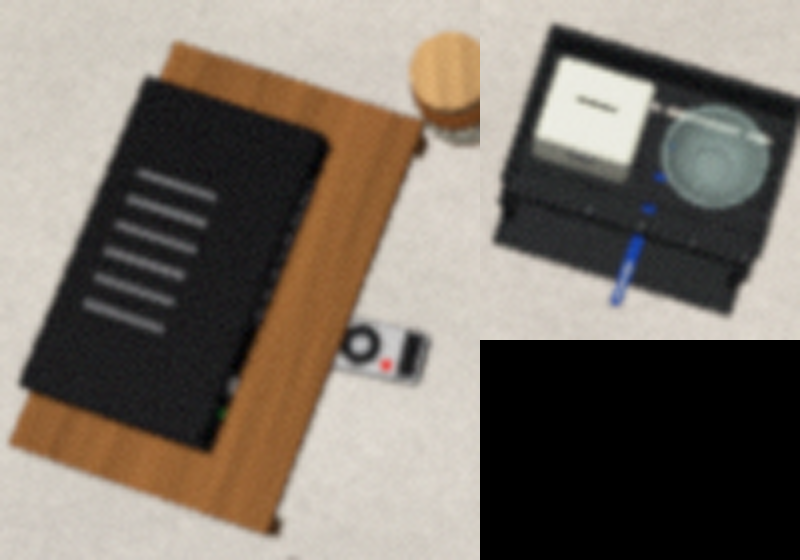

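The crop shows the riser's front edge running from (424,121) to (275,533) and the remote's nose at about (428,355). The caddy's front runs from (496,243) to (730,314), and the stylus's blunt end is at (616,302). I'll move over the caddy's front first for a close look.

```bash
python3 -m inch '[0,0,0,0.122,0,0,0,0.122,0,0,0,0.122,0,0,0,0.122,0,0,0,0.122]' 1
python3 -m inch '[0,0,0,0.122,0,0,0,0.122,0,0,0,0.122,0,0,0,0.122,0,0,0,0.122]'
python3 -m inch '[0,0,0,0.122,0,0,0,0.122,0,0,0,0.122,0,0,0,0.122,0,0,0,0.122]'
python3 -m inch '[0,0,0,0.122,0,0,0,0.122,0,0,0,0.122,0,0,0,0.122,0,0,0,0.122]'
python3 -m inch '[-1.28,3.09,0.53,0,-1.28,3.09,0.53,0,-1.28,3.09,0.53,0,-1.28,3.09,0.53,0,-1.28,3.09,0.53,0]'
python3 -m inch '[-1.28,3.09,0.53,0,-1.28,3.09,0.53,0,-1.28,3.09,0.53,0,-1.28,3.09,0.53,0,-1.28,3.09,0.53,0]'
python3 -m inch '[-1.28,3.09,0.53,0,-1.28,3.09,0.53,0,-1.28,3.09,0.53,0,-1.28,3.09,0.53,0,-1.28,3.09,0.53,0]'
python3 -m inch '[0,0,0,0,0,0,0,0,0,0,0,0,0,0,0,0,0,0,0,0]'
python3 - <<'E'
from h import *
import pickle
to([.54,-.165,.16])
w=eyes.camera_info("wrist");im=eyes.read_camera("wrist");cv2.imwrite("pics/w1.png",im[:,:,::-1]);pickle.dump(w,open("w1.pkl","wb"))
cv2.imwrite("pics/w1b.png",cv2.resize(im[:,:,::-1],(800,600),interpolation=cv2.INTER_CUBIC))
E
```

```text
clock: 0.52
tcp_pos: [0.2029, -0.5377, 0.2418]
orientation: [-0.001, 0.992, -0.127, -0.0]
wrist_force: [0.6, -0.4, -0.4]
finger_gap: 0.085
grip_force: 0.0
clock: 0.93
tcp_pos: [0.2029, -0.5377, 0.2418]
orientation: [-0.0, 0.908, -0.419, -0.0]
wrist_force: [-0.6, -0.3, -1.0]
finger_gap: 0.0857
grip_force: 0.0
clock: 1.35
tcp_pos: [0.1754, -0.5417, 0.2418]
orientation: [-0.011, 0.762, -0.648, 0.009]
wrist_force: [-0.8, -0.4, -0.5]
finger_gap: 0.085
grip_force: 0.0
clock: 1.77
tcp_pos: [0.0093, -0.5321, 0.242]
orientation: [0.065, -0.624, 0.777, -0.042]
wrist_force: [-1.2, -0.2, -0.8]
finger_gap: 0.0853
grip_force: 0.0
clock: 2.18
tcp_pos: [-0.122, -0.4351, 0.1962]
orientation: [0.065, -0.626, 0.776, -0.041]
wrist_force: [-0.1, -0.4, -0.4]
finger_gap: 0.0857
grip_force: 0.0
clock: 2.6
tcp_pos: [-0.2538, -0.3392, 0.1507]
orientation: [0.065, -0.626, 0.776, -0.041]
wrist_force: [-1.0, 0.3, -0.5]
finger_gap: 0.0852
grip_force: 0.0
clock: 3.02
tcp_pos: [-0.3831, -0.25, 0.105]
orientation: [0.066, -0.627, 0.776, -0.038]
wrist_force: [-27.1, 59.5, 0.3]
finger_gap: 0.0853
grip_force: 0.0
clock: 3.43
tcp_pos: [-0.3818, -0.2511, 0.1062]
orientation: [0.066, -0.626, 0.776, -0.039]
wrist_force: [0.1, -0.3, -0.4]
finger_gap: 0.0855
grip_force: 0.0
tcp [-0.3818 -0.2511  0.1062] tool x yaw -1.7805 shift cm [-27.86 -88.02   8.73]
```

View pics/w1b.png

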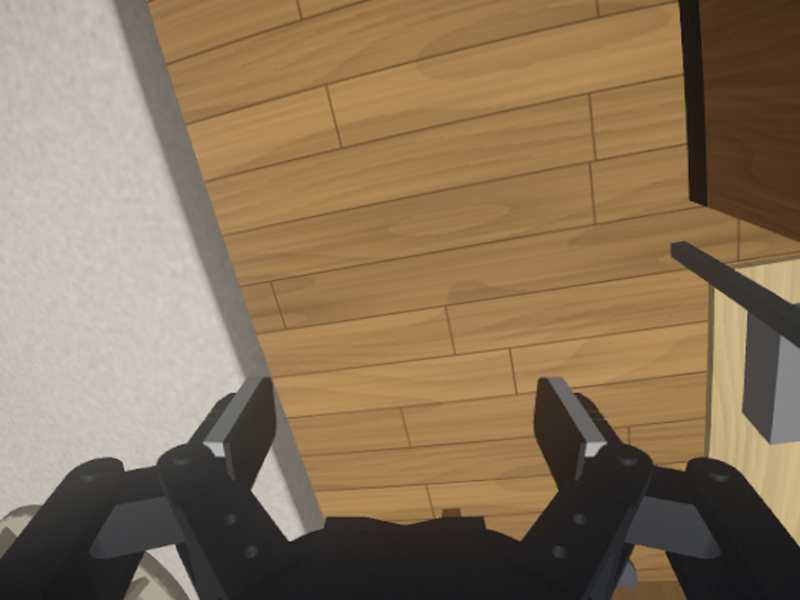

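The turn sign is opposite to what I assumed: a positive turn lowers the yaw. The picture shows floor and the table edge, so the arm is now behind the base. I'll check the joints and retrace.

```bash
python3 - <<'E'
from h import *
print(get_state()["joint_pos"].round(3)); t,M=tool();print(M.round(3)); to([.03,-.53,.24])
E
python3 -m inch '[0,0,-4,0,0,0,-4,0,0,0,0,0,0,0,0,0,0,0,0,0]'
```

```text
[-2.759  0.292 -0.345  1.082  0.036  2.164]
[[-0.208 -0.967  0.15 ]
 [-0.977  0.213  0.022]
 [-0.053 -0.142 -0.988]]
tcp [-0.3819 -0.2511  0.1062] tool x yaw -1.7805 shift cm [ 17.96 -47.66  -7.65]
clock: 3.9
tcp_pos: [-0.3933, -0.2551, 0.1852]
orientation: [0.065, -0.626, 0.776, -0.038]
wrist_force: [0.5, 1.8, 0.4]
finger_gap: 0.0853
grip_force: 0.0
```

Joint 1 had run to its limit, and the tool picked up a 0.15 rad lean. I'll unwind the wrist in place first.

```bash
python3 -m inch '[0,0,-2,-0.12,0,0,-2,-0.12,0,0,0,-0.12,0,0,0,-0.12,0,0,0,-0.12]'
python3 -m inch '[0,0,0,-0.12,0,0,0,-0.12,0,0,0,-0.12,0,0,0,-0.12,0,0,0,-0.12]' >/dev/null
python3 -m inch '[0,0,0,-0.12,0,0,0,-0.12,0,0,0,-0.12,0,0,0,-0.12,0,0,0,-0.12]'>/dev/null
python3 -m inch '[0,0,0,-0.12,0,0,0,-0.12,0,0,0,-0.12,0,0,0,-0.12,0,0,0,-0.12]'>/dev/null
python3 -m inch '[0,0,0,-0.12,0,0,0,-0.12,0,0,0,-0.12,0,0,0,-0.12,0,0,0,-0.12]'
python3 - <<'E'
from h import *
print(get_state()["joint_pos"].round(3)); t,M=tool();print(M[:,2].round(3)); to([.03,-.5,.24])
E
```

```text
clock: 4.32
tcp_pos: [-0.3981, -0.2568, 0.2234]
orientation: [-0.053, 0.829, -0.554, 0.056]
wrist_force: [-0.1, 0.5, 1.0]
finger_gap: 0.0853
grip_force: 0.0
clock: 5.98
tcp_pos: [-0.3977, -0.2567, 0.2229]
orientation: [0.033, 0.817, 0.572, 0.07]
wrist_force: [-0.1, -0.1, -1.0]
finger_gap: 0.0855
grip_force: 0.0
[-2.759  0.246 -0.105  1.371  0.033 -0.842]
[ 0.152  0.026 -0.988]
tcp [-0.3977 -0.2567  0.2229] tool x yaw 1.2271 shift cm [-8.34 48.35  4.2 ]
```

```bash
python3 -m inch '[-0.56,3.22,0.28,0,-0.56,3.22,0.28,0,-0.56,3.22,0.28,0,-0.56,3.22,0.28,0,-0.56,3.22,0.28,0]'>/dev/null
python3 -m inch '[-0.56,3.22,0.28,0,-0.56,3.22,0.28,0,-0.56,3.22,0.28,0,-0.56,3.22,0.28,0,-0.56,3.22,0.28,0]' >/dev/null
python3 -m inch '[-0.56,3.22,0.28,0,-0.56,3.22,0.28,0,-0.56,3.22,0.28,0,-0.56,3.22,0.28,0,-0.56,3.22,0.28,0]'
python3 - <<'E'
from h import *
print(get_state()["joint_pos"].round(3)); t,M=tool();print(M[:,2].round(3)); to([.4,-.12,.24])
E
```

```text
clock: 7.23
tcp_pos: [0.0287, -0.5027, 0.2387]
orientation: [0.032, 0.818, 0.57, 0.07]
wrist_force: [-0.4, 0.4, -0.0]
finger_gap: 0.0855
grip_force: 0.0
[-1.757  0.206 -0.114  1.306  0.143  0.165]
[ 0.15   0.027 -0.988]
tcp [ 0.0287 -0.5027  0.2387] tool x yaw 1.2211 shift cm [48.54 21.1   6.49]
```

```bash
python3 -m inch '[3.24,1.41,0.43,0,3.24,1.41,0.43,0,3.24,1.41,0.43,0,3.24,1.41,0.43,0,3.24,1.41,0.43,0]' >/dev/null
python3 -m inch '[3.24,1.41,0.43,0,3.24,1.41,0.43,0,3.24,1.41,0.43,0,3.24,1.41,0.43,0,3.24,1.41,0.43,0]' >/dev/null
python3 -m inch '[3.24,1.41,0.43,0,3.24,1.41,0.43,0,3.24,1.41,0.43,0,3.24,1.41,0.43,0,3.24,1.41,0.43,0]'
python3 - <<'E'
from h import *
print(get_state()["joint_pos"].round(3)); t,M=tool();print(M[:,2].round(3)); to([.3,-.03,.24])
E
```

```text
clock: 8.48
tcp_pos: [0.3986, -0.1179, 0.2394]
orientation: [0.032, 0.818, 0.57, 0.068]
wrist_force: [0.3, -0.4, 0.9]
finger_gap: 0.0855
grip_force: 0.0
[-0.552 -0.1   -0.44   1.118  0.1    1.379]
[ 0.148  0.026 -0.989]
tcp [ 0.3986 -0.1179  0.2394] tool x yaw 1.221 shift cm [  4.87 -12.22  -1.29]
```

Run:
```python
from h import *
to([.36,.15,.22])
t,M=tool(); print(np.array([-.985,-.17,0])*4@M)
```

```text
tcp [ 0.3986 -0.1179  0.2394] tool x yaw 1.221 shift cm [ 23.63 -13.19   2.04]
[-1.98325532 -3.41955114 -0.59947337]
```

```bash
python3 -m inch '[2.36,-1.32,0.2,0,2.36,-1.32,0.2,0,2.36,-1.32,0.2,0,2.36,-1.32,0.2,0,2.36,-1.32,0.2,0]' >/dev/null
python3 -m inch '[2.36,-1.32,0.2,0,2.36,-1.32,0.2,0,2.36,-1.32,0.2,0,2.36,-1.32,0.2,0,2.36,-1.32,0.2,0]' 
python3 -c "
from h import *
print(get_state()['joint_pos'].round(3)); t,M=tool();print(M[:,2].round(3))"
python3 -m inch '[-1.98,-3.42,-0.6,0,-1.98,-3.42,-0.6,0,-1.98,-3.42,-0.6,0,0,0,0,0,0,0,0,0]' 
python3 -c "
from h import *
print(get_state()['joint_pos'].round(3)); t,M=tool();print(M[:,2].round(3))"
```

```text
clock: 9.32
tcp_pos: [0.3582, 0.1484, 0.2198]
orientation: [0.032, 0.818, 0.57, 0.068]
wrist_force: [1.0, -0.2, -0.4]
finger_gap: 0.0854
grip_force: 0.0
[ 0.188 -0.166 -0.545  1.042 -0.004  2.113]
[ 0.147  0.024 -0.989]
clock: 9.73
tcp_pos: [0.2394, 0.1269, 0.22]
orientation: [0.033, 0.818, 0.57, 0.068]
wrist_force: [1.3, 1.0, 0.8]
finger_gap: 0.0855
grip_force: 0.0
[ 0.192 -0.426 -0.708  1.137 -0.004  2.117]
[ 0.149  0.025 -0.989]
```

```bash
python3 -m inch '[0,0,0,-0.12,0,0,0,-0.12,0,0,0,-0.12,0,0,0,-0.12,0,0,0,-0.12]' >/dev/null
python3 - <<'E'
from h import *
print(get_state()["joint_pos"].round(3));to([.2,.42,.24]);t,M=tool();print(np.array([-.4,.03,0])*100@M)
E
```

```text
[ 0.191 -0.419 -0.704  1.135 -0.004  1.511]
tcp [0.2424 0.1271 0.2204] tool x yaw 1.8204 shift cm [29.4   3.44 -1.85]
[ 12.78640766 -37.56522619  -5.8618735 ]
```

```bash
python3 -m inch '[2.94,0.34,-0.19,0,2.94,0.34,-0.19,0,2.94,0.34,-0.19,0,2.94,0.34,-0.19,0,2.94,0.34,-0.19,0]' >/dev/null
python3 -m inch '[2.94,0.34,-0.19,0,2.94,0.34,-0.19,0,2.94,0.34,-0.19,0,2.94,0.34,-0.19,0,2.94,0.34,-0.19,0]' >/dev/null
python3 -m inch '[1.28,-3.76,-0.6,0,1.28,-3.76,-0.6,0,1.28,-3.76,-0.6,0,1.28,-3.76,-0.6,0,1.28,-3.76,-0.6,0]' >/dev/null
python3 -m inch '[1.28,-3.76,-0.6,0,1.28,-3.76,-0.6,0,1.28,-3.76,-0.6,0,1.28,-3.76,-0.6,0,1.28,-3.76,-0.6,0]' 
python3 -c "
from h import *
print(get_state()['joint_pos'].round(3)); t,M=tool();print(M[:,2].round(3))"
python3 -m inch '[0,0,0,0.12,0,0,0,0.12,0,0,0,0.12,0,0,0,0,0,0,0,0]' 
python3 -c "
from h import *
print(get_state()['joint_pos'].round(3)); t,M=tool();print(M[:,2].round(3))"
```

```text
clock: 11.82
tcp_pos: [-0.1788, 0.4589, 0.2406]
orientation: [0.045, 0.597, 0.8, 0.047]
wrist_force: [0.2, 0.2, -0.6]
finger_gap: 0.0853
grip_force: 0.0
[ 1.856  0.176 -0.144  1.266 -0.13   3.139]
[ 0.128  0.022 -0.991]
clock: 12.23
tcp_pos: [-0.0821, 0.471, 0.241]
orientation: [0.012, 0.693, 0.721, 0.029]
wrist_force: [-0.7, 0.3, -0.2]
finger_gap: 0.0852
grip_force: 0.0
[ 1.61   0.113 -0.213  1.222 -0.057  3.141]
[ 0.056  0.025 -0.998]
```

```bash
python3 -m inch '[0,0,0,0.12,0,0,0,0.12,0,0,0,0.06,0,0,0,0,0,0,0,0]'
python3 - <<'E'
from h import *
print(get_state()['joint_pos'].round(3)); t,M=tool();print(M[:,2].round(3))
to([.33,.33,.24])
E
```

```text
clock: 12.65
tcp_pos: [-0.0083, 0.4634, 0.2417]
orientation: [-0.014, 0.761, 0.648, 0.01]
wrist_force: [-0.3, -0.2, 0.2]
finger_gap: 0.0856
grip_force: 0.0
[ 1.41   0.07  -0.258  1.21   0.009  3.141]
[-0.003  0.034 -0.999]
tcp [-0.0083  0.4634  0.2417] tool x yaw 1.4109 shift cm [-7.78 35.52 -0.39]
```

```bash
python3 -m inch '[0,0,0,-0.125,0,0,0,-0.125,0,0,0,-0.125,0,0,0,-0.125,0,0,0,-0.125]' >/dev/null
python3 -m inch '[0,0,0,-0.125,0,0,0,-0.125,0,0,0,-0.125,0,0,0,-0.125,0,0,0,-0.125]' >/dev/null
python3 -m inch '[0,0,0,-0.125,0,0,0,-0.125,0,0,0,-0.125,0,0,0,-0.125,0,0,0,-0.125]' >/dev/null
python3 -m inch '[0,0,0,-0.125,0,0,0,-0.125,0,0,0,-0.125,0,0,0,-0.125,0,0,0,-0.125]' >/dev/null
python3 -m inch '[0,0,0,-0.125,0,0,0,-0.125,0,0,0,-0.125,0,0,0,-0.125,0,0,0,-0.125]' >/dev/null
python3 - <<'E'
from h import *
print(get_state()['joint_pos'].round(3)); t,M=tool();print(M[:,2].round(3))
to([.474,.25,.17])
E
```

```text
[ 1.414  0.07  -0.257  1.21   0.008  0.009]
[-0.003  0.034 -0.999]
tcp [-0.0101  0.4634  0.242 ] tool x yaw -1.7371 shift cm [ 13.27 -51.34   6.31]
```

```bash
python3 -m inch '[0.88,-3.42,0.42,0,0.88,-3.42,0.42,0,0.88,-3.42,0.42,0,0.88,-3.42,0.42,0,0.88,-3.42,0.42,0]' >/dev/null
python3 -m inch '[0.88,-3.42,0.42,0,0.88,-3.42,0.42,0,0.88,-3.42,0.42,0,0.88,-3.42,0.42,0,0.88,-3.42,0.42,0]' >/dev/null
python3 -m inch '[0.88,-3.42,0.42,0,0.88,-3.42,0.42,0,0.88,-3.42,0.42,0,0.88,-3.42,0.42,0,0.88,-3.42,0.42,0]' 
python3 -m inch '[0,0,0,0,0,0,0,0,0,0,0,0,0,0,0,0,0,0,0,0]' >/dev/null
python3 - <<'E'
from h import *
import pickle
w=eyes.camera_info("wrist");im=eyes.read_camera("wrist");pickle.dump(w,open("w2.pkl","wb"))
cv2.imwrite("pics/w2.png",cv2.resize(im[:,:,::-1],(800,600),interpolation=cv2.INTER_CUBIC))
E
```

```text
clock: 15.98
tcp_pos: [0.4743, 0.2464, 0.1697]
orientation: [0.01, -0.643, 0.765, 0.014]
wrist_force: [0.7, 1.4, 0.6]
finger_gap: 0.0853
grip_force: 0.0
```

View pics/w2.png

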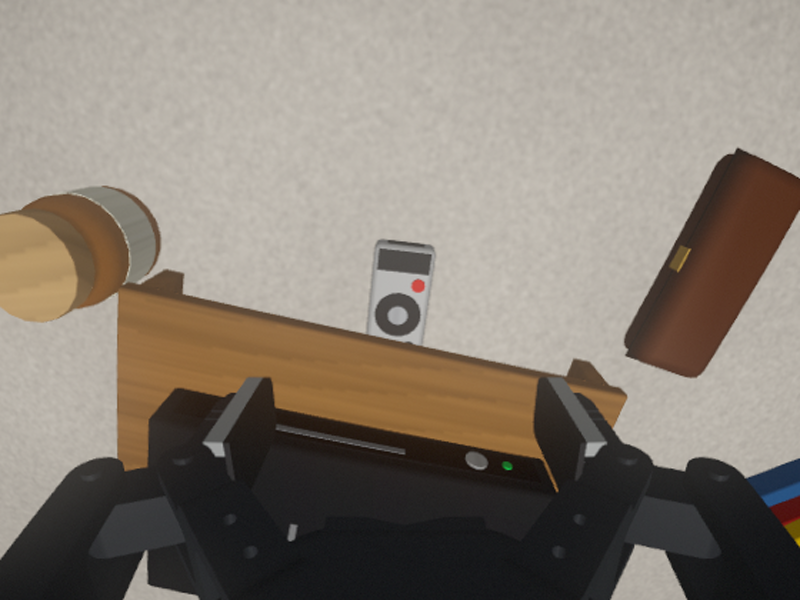

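The wrist view shows the nose's top corners at about (376,247) and (434,250), with its sides running down to (368,330) and (424,345). The riser's front top edge runs from (118,285) to (626,388).

Run:
```python
from h import *
import pickle
w=pickle.load(open("w2.pkl","rb"));k=.7
p=unproj(w,np.array([(376,247),(434,250),(368,330),(424,345)])*k,.018);print(p.round(4))
print("widths",np.linalg.norm(p[0]-p[1]))
n=(p[0]+p[1])/2; d=(p[0]-p[2]);d/=np.linalg.norm(d);d2=p[1]-p[3];d2/=np.linalg.norm(d2);e=p[1]-p[0]
print("yaw sides",np.arctan2(d[1],d[0]),np.arctan2(d2[1],d2[0]),"from nose edge",np.arctan2(e[1],e[0])-np.pi/2, np.arctan2(e[1],e[0])+np.pi/2)
r=unproj(w,np.array([(118,285),(626,388)])*k,.056);print("riser",r.round(4),np.linalg.norm(r[0]-r[1]));ed=r[1]-r[0];print("riser yaw",np.arctan2(ed[1],ed[0])-np.pi/2)
nx=np.array([ed[1],-ed[0]])/np.linalg.norm(ed[:2]);print("nose out",(n-r[0])[:2]@nx)
```

```text
[[0.4876 0.2295 0.018 ]
 [0.4515 0.2378 0.018 ]
 [0.5041 0.2852 0.018 ]
 [0.4684 0.3031 0.018 ]]
widths 0.03708775474577403
yaw sides -1.8581811330697167 -1.8239782169916157 from nose edge 1.3428491412321906 4.484441794821984
riser [[0.6365 0.2159 0.056 ]
 [0.3456 0.3376 0.056 ]] 0.31529787176041657
riser yaw 1.1745090611234947
nose out -0.04805551887280617
```

```bash
python3 -m inch '[0,0,0,0.098,0,0,2,0,0,0,2,0,0,0,2,0,0,0,2,0]' >/dev/null
python3 - <<'E'
from h import *
to([.4738,.2491,.012])
E
```

```text
tcp [0.4726 0.2491 0.0904] tool x yaw -1.8437 shift cm [ 0.23 -0.2   7.83]
```

```bash
python3 -m inch '[0.23,-0.2,1.5,0,0,0,1.6,0,0,0,1.6,0,0,0,1.6,0,0,0,1.55,0]'
python3 -m inch '[0,0,0,0,0,0,0,0,0,0,0,0,0,0,0,0,0,0,0,0]' -1 40
python3 -m inch '[0,0,0,0,0,0,0,0,0,0,0,0,0,0,0,0,0,0,0,0]'
```

```text
clock: 17.28
tcp_pos: [0.4737, 0.249, 0.0117]
orientation: [0.01, -0.604, 0.797, 0.015]
wrist_force: [-0.4, -0.5, -0.7]
finger_gap: 0.0855
grip_force: 0.0
clock: 17.7
tcp_pos: [0.4752, 0.2489, 0.0135]
orientation: [0.011, -0.604, 0.797, 0.014]
wrist_force: [-1.2, 0.4, 4.6]
finger_gap: 0.039
grip_force: 41.8
clock: 18.12
tcp_pos: [0.4752, 0.2488, 0.0135]
orientation: [0.011, -0.604, 0.797, 0.014]
wrist_force: [-2.8, -0.2, 7.3]
finger_gap: 0.0394
grip_force: 42.0
```

```bash
python3 -m inch '[0,0,-0.2,0,1.5,0,-0.05,0,1.5,0,-0.05,0,1.5,0,-0.05,0,1.5,0,-0.05,0]'
python3 -m inch '[1.5,0,-0.05,0,1.5,0,-0.05,0,1.5,0,-0.05,0,1.5,0,-0.05,0,1.5,0,-0.05,0]'
python3 -m inch '[1.5,0,-0.05,0,0.5,0,0,0,0,0,0,0,0,0,0,0,0,0,0,0]'
python3 - <<'E'
from h import *
to([.43,.1,.012])
E
```

```text
clock: 18.53
tcp_pos: [0.4576, 0.1898, 0.0141]
orientation: [0.009, -0.604, 0.797, 0.015]
wrist_force: [-0.3, -0.2, -1.2]
finger_gap: 0.0389
grip_force: 41.1
clock: 18.95
tcp_pos: [0.4374, 0.1174, 0.0142]
orientation: [0.009, -0.604, 0.797, 0.015]
wrist_force: [0.1, 0.6, -0.7]
finger_gap: 0.039
grip_force: 41.1
clock: 19.37
tcp_pos: [0.4327, 0.0994, 0.014]
orientation: [0.01, -0.604, 0.797, 0.015]
wrist_force: [1.5, -0.1, -0.7]
finger_gap: 0.0388
grip_force: 41.2
tcp [0.4327 0.0994 0.014 ] tool x yaw -1.8448 shift cm [0.02 0.27 0.2 ]
```

```bash
python3 -m inch '[0,0,0.2,0,0,0,0,0,0,0,0,0,0,0,0,0,0,0,0,0]' 1
python3 -m inch '[0,0,0,0,0,0,-1.5,0,0,0,-1.5,0,0,0,-1.5,0,0,0,-1.5,0.017]'
python3 -m inch '[0,0,0,0.125,0,0,0,0.125,0,0,0,0.125,0,0,0,0.125,0,0,0,0.125]' >/dev/null
python3 -m inch '[0,0,0,0.125,0,0,0,0.125,0,0,0,0.125,0,0,0,0.125,0,0,0,0.125]' >/dev/null
python3 -m inch '[0,0,0,0.125,0,0,0,0.125,0,0,0,0.125,0,0,0,0.125,0,0,0,0.125]' >/dev/null
python3 -m inch '[0,0,0,0.125,0,0,0,0.125,0,0,0,0.125,0,0,0,0.125,0,0,0,0.125]' >/dev/null
python3 -m inch '[0,0,0,0.125,0,0,0,0.125,0,0,0,0.125,0,0,0,0.125,0,0,0,0.125]'
python3 - <<'E'
from h import *
print(get_state()['joint_pos'].round(3)); t,M=tool();print(M[:,2].round(3))
d=np.array([np.cos(-1.845),np.sin(-1.845)])
g=np.array([.4327,.0994])-.112*d
to([*g,.07]);to([*g,.012])
w=eyes.camera_info("wrist");im=eyes.read_camera("wrist")
cv2.imwrite("pics/w3.png",cv2.resize(im[:,:,::-1],(800,600),interpolation=cv2.INTER_CUBIC))
print(proj(w,[[*g,.018],[*(g-.012*d),.018],[.4327,.0994,.018],[*(np.array([.4327,.0994])+.016*d),.018]])/.7)
E
```

```text
clock: 19.78
tcp_pos: [0.4323, 0.0993, 0.0119]
orientation: [0.009, -0.604, 0.797, 0.015]
wrist_force: [-0.3, 0.5, 0.0]
finger_gap: 0.0851
grip_force: 0.0
clock: 20.2
tcp_pos: [0.4322, 0.0969, 0.0724]
orientation: [0.009, -0.597, 0.802, 0.015]
wrist_force: [0.6, 0.7, 0.5]
finger_gap: 0.085
grip_force: 0.0
clock: 22.28
tcp_pos: [0.4324, 0.0969, 0.0719]
orientation: [-0.015, 0.799, 0.601, 0.009]
wrist_force: [0.4, -0.0, 0.2]
finger_gap: 0.0854
grip_force: 0.0
[ 0.016  0.192 -0.565  0.816  0.035  1.867]
[-0.003  0.035 -0.999]
tcp [0.4324 0.0969 0.0719] tool x yaw 1.2898 shift cm [11.43 -0.1   0.56]
tcp [0.4324 0.0969 0.0719] tool x yaw 1.2898 shift cm [11.24 -0.03  6.36]
[[398.5858801   57.56137952]
 [398.33097417  24.04832922]
 [400.80541963 332.66693514]
 [401.08616517 365.76008328]]
```

View pics/w3.png

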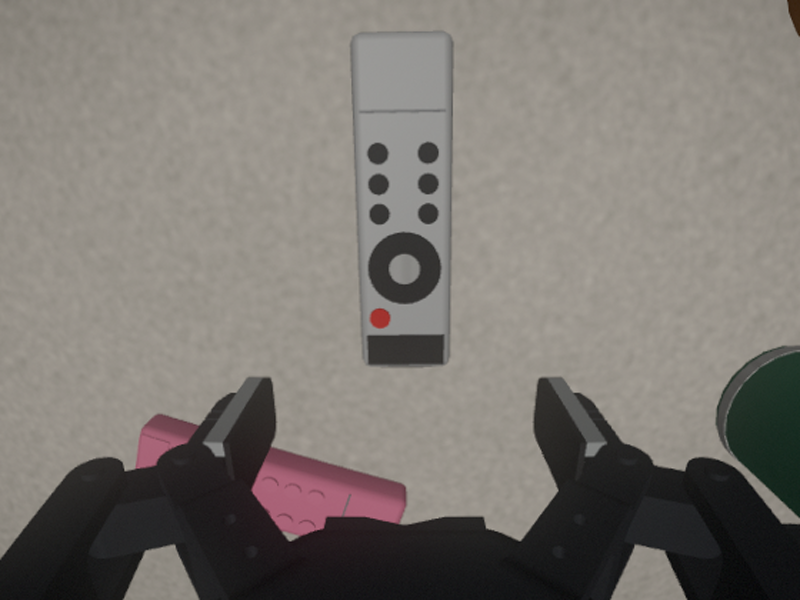

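The picture shows the silver remote lying straight ahead, plain end up at about (402,32) and nose at (403,363), close to prediction. I'll go to the plain end and grip it.

```bash
python3 -m inch '[2.2,0,0.1,0,2.2,0,0.1,0,2.2,0,0.1,0,2.2,0,0.1,0,2.25,0.05,0.1,0.008]'
python3 -m inch '[0,0,1.1,0,0,0,1.2,0,0,0,1.2,0,0,0,1.2,0,0,0,1.1,0]'
python3 -m inch '[0,0,0,0,0,0,0,0,0,0,0,0,0,0,0,0,0,0,0,0]' -1 60
python3 -m inch '[0,0,0,0,0,0,0,0,0,0,-1,0,0,0,-1,0,0,0,-2,0]'
python3 - <<'E'
from h import *
to([.39,-.11,.08])
E
```

```text
clock: 22.75
tcp_pos: [0.4629, 0.2042, 0.0705]
orientation: [-0.015, 0.799, 0.601, 0.009]
wrist_force: [-0.0, -0.8, -0.9]
finger_gap: 0.0851
grip_force: 0.0
clock: 23.17
tcp_pos: [0.4625, 0.2054, 0.0118]
orientation: [-0.015, 0.799, 0.602, 0.009]
wrist_force: [-0.3, 0.1, 0.8]
finger_gap: 0.0856
grip_force: 0.0
clock: 23.58
tcp_pos: [0.4636, 0.2055, 0.0137]
orientation: [-0.014, 0.799, 0.601, 0.01]
wrist_force: [0.3, 1.1, 2.5]
finger_gap: 0.0387
grip_force: 61.3
clock: 24.0
tcp_pos: [0.4612, 0.2035, 0.052]
orientation: [-0.015, 0.799, 0.6, 0.008]
wrist_force: [-0.1, -0.1, -2.4]
finger_gap: 0.0385
grip_force: 60.7
tcp [0.4612 0.2035 0.052 ] tool x yaw 1.2881 shift cm [-31.99   1.85  -3.82]
```

```bash
python3 - <<'E'
from h import *
to([.44,-.12,.12])
E
python3 -m inch '[-2.5,0,-1,0,-3,0,-1,0,-3,0,-1,0,-3,0,-1,0,-3,0,-1,0]'
python3 -m inch '[-3,0,-0.3,0,-3,0,-0.3,0,-3,0,0,0,-3,0,0,0,-3,0,0,0]'
python3 -m inch '[0,0,0,0.125,0,0,0,0.125,0,0,0,0.125,0,0,0,0.125,0,0,0,0.125]' >/dev/null
python3 -m inch '[0,0,0,0.125,0,0,0,0.125,0,0,0,0.125,0,0,0,0.125,0,0,0,0.125]' >/dev/null
python3 -m inch '[0,0,0,0.125,0,0,0,0.125,0,0,0,0.125,0,0,0,0,0,0,0,0]'
python3 - <<'E'
from h import *
to([.47,-.133,.12])
print(get_state()['joint_pos'].round(3))
E
```

```text
tcp [0.4612 0.2035 0.052 ] tool x yaw 1.2881 shift cm [-31.43   6.87  -7.89]
clock: 24.42
tcp_pos: [0.4219, 0.062, 0.099]
orientation: [-0.014, 0.799, 0.601, 0.01]
wrist_force: [0.8, 0.0, -1.4]
finger_gap: 0.0386
grip_force: 60.8
clock: 24.83
tcp_pos: [0.3802, -0.0825, 0.0998]
orientation: [-0.014, 0.799, 0.601, 0.01]
wrist_force: [0.4, 0.3, -1.8]
finger_gap: 0.0387
grip_force: 60.8
clock: 26.08
tcp_pos: [0.3808, -0.0813, 0.0994]
orientation: [-0.017, 0.986, -0.166, -0.004]
wrist_force: [0.6, -0.2, -0.9]
finger_gap: 0.0384
grip_force: 60.7
tcp [ 0.3808 -0.0813  0.0994] tool x yaw -0.333 shift cm [10.09  1.9  -2.26]
[-0.44   0.072 -0.628  0.887  0.03   3.034]
```

```bash
python3 -m inch '[2.5,0.48,-0.55,0,2.5,0.48,-0.55,0,2.5,0.48,-0.55,0,2.5,0.48,-0.55,0,0,0,0,0]'
python3 -m inch '[0,0,0,0,0,0,0,0,0,0,0,0,0,0,0,0,0,0,0,0]' >/dev/null
python3 - <<'E'
from h import *
import pickle
w=eyes.camera_info("wrist");im=eyes.read_camera("wrist");pickle.dump(w,open("w4.pkl","wb"))
cv2.imwrite("pics/w4.png",cv2.resize(im[:,:,::-1],(800,600),interpolation=cv2.INTER_CUBIC))
E
```

```text
clock: 26.5
tcp_pos: [0.4741, -0.1364, 0.1205]
orientation: [-0.016, 0.986, -0.166, -0.001]
wrist_force: [0.1, -0.7, -1.3]
finger_gap: 0.0384
grip_force: 60.8
```

View pics/w4.png

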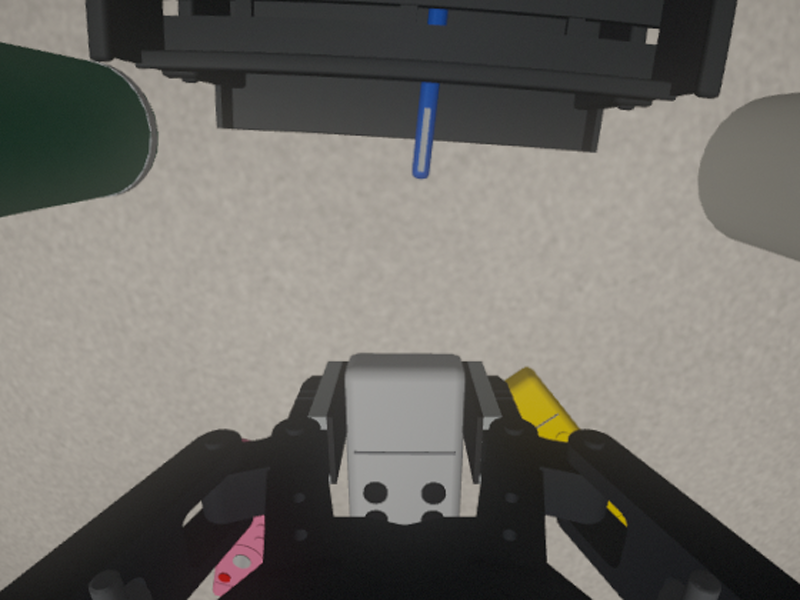

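The view shows the floor's front edge from (217,127) to (597,152) and the stylus running from its blunt end at (421,176) up through (429,83). The remote is held straight by its plain end.

Run:
```python
from h import *
import pickle
w=pickle.load(open("w4.pkl","rb"));k=.7
p=unproj(w,np.array([(217,127),(597,152)])*k,.006);print(p.round(4),np.linalg.norm(p[0]-p[1]))
e=p[1]-p[0];yaw=np.arctan2(e[1],e[0])+np.pi/2;o=p.mean(0)[:2];print("caddy yaw",yaw,"origin",o)
X=np.array([np.cos(yaw),np.sin(yaw)]);Y=np.array([-X[1],X[0]])
s=unproj(w,np.array([(421,177),(423,141),(429,83)])*k,[.0105,.015,.015])[:,:2]-o
print("stylus in caddy",(s@X).round(4),(s@Y).round(4))
t=unproj(w,np.array([(150,60),(672,97)])*k,.066);print("upper lower front edge",((t[:,:2]-o)@X).round(4),((t[:,:2]-o)@Y).round(4))
r=unproj(w,np.array([(348,357),(462,357),(356,500),(456,500)])*k,.1205-.0137+.018);print(r.round(4));tp,M=tool()
print("remote tail in tool",((r-tp)@M).round(4))
def cw(x,y): return o+x*X+y*Y
for x,y in((-.20,0),):
  for yy in(-.05,.05): print(yy,cw(x,yy))
pickle.dump((o,yaw),open("c.pkl","wb"))
```

```text
[[ 0.5874 -0.0669  0.006 ]
 [ 0.5106 -0.2492  0.006 ]] 0.19774764213022727
caddy yaw -0.3988993837588417 origin [ 0.54899879 -0.15805802]
stylus in caddy [-0.0191 -0.0013  0.0256] [-0.0091 -0.0088 -0.0097]
upper lower front edge [0.0234 0.022 ] [ 0.0988 -0.1018]
[[ 0.4919 -0.1229  0.1248]
 [ 0.4809 -0.156   0.1248]
 [ 0.439  -0.1049  0.1248]
 [ 0.4285 -0.1382  0.1248]]
remote tail in tool [[ 0.019  -0.0172 -0.0058]
 [ 0.0196  0.0177 -0.0069]
 [-0.0368 -0.0168 -0.005 ]
 [-0.0357  0.0181 -0.0061]]
-0.05 [ 0.34528077 -0.1264516 ]
0.05 [ 0.38412121 -0.0343027 ]
```

```bash
cat >> h.py <<'E'
def cad(x,y,z):
    import pickle; o,yaw=pickle.load(open("c.pkl","rb"));yaw=-.40
    X=np.array([np.cos(yaw),np.sin(yaw)]);Y=np.array([-X[1],X[0]]);t,M=tool()
    print("in caddy",((t[:2]-o)@X).round(4),((t[:2]-o)@Y).round(4),"yaw err",(np.arctan2(M[1,0],M[0,0])-np.pi-yaw+np.pi)%(2*np.pi)-np.pi)
    to([*(o+x*X+y*Y),z])
E
python3 -c "
from h import *
cad(-.20,.044,.10)"
```

```text
in caddy -0.0843 -0.0081 yaw err -3.0774808233695636
tcp [ 0.4682 -0.1327  0.1188] tool x yaw -0.3359 shift cm [-11.18  -5.87   2.23]
```

```bash
python3 -m inch '[-2.24,-1.17,0.45,0,-2.24,-1.17,0.45,0,-2.24,-1.17,0.45,0,-2.24,-1.17,0.45,0,-2.24,-1.17,0.45,0]'
python3 -m inch '[0,0,0,-0.077,0,0,0,-0.125,0,0,0,-0.125,0,0,0,-0.125,0,0,0,-0.125]' >/dev/null
python3 -m inch '[0,0,0,-0.125,0,0,0,-0.125,0,0,0,-0.125,0,0,0,-0.125,0,0,0,-0.125]' >/dev/null
python3 -m inch '[0,0,0,-0.125,0,0,0,-0.125,0,0,0,-0.125,0,0,0,-0.125,0,0,0,-0.125]' >/dev/null
python3 -m inch '[0,0,0,-0.125,0,0,0,-0.125,0,0,0,-0.125,0,0,0,-0.125,0,0,0,-0.125]' >/dev/null
python3 -m inch '[0,0,0,-0.125,0,0,0,-0.125,0,0,0,-0.125,0,0,0,-0.125,0,0,0,-0.125]'
python3 -m inch '[0,0,0,0,0,0,0,0,0,0,0,0,0,0,0,0,0,0,0,0]' >/dev/null
python3 -c "
from h import *
print(get_state()['joint_pos'].round(3))
cad(-.17,.044,.023);cad(-.03,.044,.023)
im=eyes.read_camera('side');cv2.imwrite('pics/s5.png',cv2.resize(im[100:260,160:400,::-1],None,fx=3.3,fy=3.3,interpolation=cv2.INTER_CUBIC))"
```

```text
clock: 27.38
tcp_pos: [0.3812, -0.0393, 0.0996]
orientation: [-0.017, 0.986, -0.167, -0.004]
wrist_force: [-0.4, 0.6, -0.5]
finger_gap: 0.0386
grip_force: 60.8
clock: 29.47
tcp_pos: [0.3819, -0.0399, 0.0998]
orientation: [-0.005, 0.196, 0.98, 0.017]
wrist_force: [-0.0, -0.8, -1.7]
finger_gap: 0.0385
grip_force: 60.8
[-0.339  0.06  -0.641  0.884  0.032  0.064]
in caddy -0.1995 0.0437 yaw err -0.002334506730060859
tcp [ 0.3823 -0.0401  0.0997] tool x yaw 2.7393 shift cm [-3.07 -0.2   7.62]
in caddy -0.1995 0.0437 yaw err -0.002334506730060859
tcp [ 0.3823 -0.0401  0.0997] tool x yaw 2.7393 shift cm [-17.07  -0.16   7.4 ]
```

View pics/s5.png

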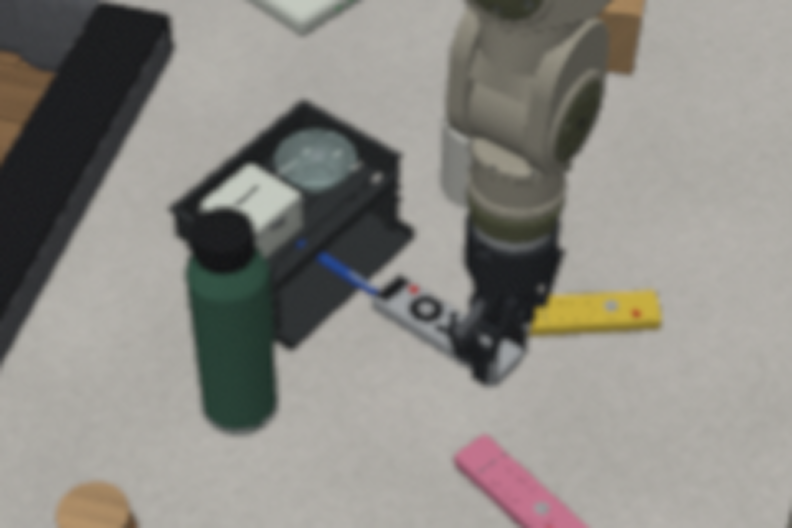

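The side view shows the remote held level, nose toward the caddy, lined up to the bottle side of the stylus. I'll lower it and go in.

```bash
python3 -m inch '[0,0,1.5,0,0,0,1.5,0,0,0,1.5,0,0,0,1.5,0,0,0,1.3,0]'
python3 -c "
from h import *
cad(-.03,.044,.026)"
```

```text
clock: 30.35
tcp_pos: [0.3831, -0.0386, 0.0271]
orientation: [-0.004, 0.2, 0.98, 0.016]
wrist_force: [-11.7, -13.8, 66.1]
finger_gap: 0.0389
grip_force: 80.7
in caddy -0.1993 0.0454 yaw err -0.0021136338526273057
tcp [ 0.3831 -0.0386  0.0271] tool x yaw 2.7395 shift cm [-16.93  -0.1   -0.12]
```

```bash
python3 -m inch '[0,0,-1.5,0,0,0,-1.5,0,0,0,0,0,0,0,0,0,0,0,0,0]'
python3 - <<'E'
from h import *
i=eyes.camera_info("side")
px=lambda x,y:(160+x/3.3,100+y/3.3)
print("pink end",unproj(i,[px(455,455),px(490,435),px(585,528)],.018).round(3))
print("yellow",unproj(i,[px(530,330),px(660,295),px(530,300)],.018).round(3))
cad(-.2,.044,.1)
t,M=tool();print("finger tips",[ (t+M@np.array([0,s*.034,.011])).round(3) for s in(1,-1)])
im=eyes.read_camera('side');cv2.imwrite('pics/s6.png',cv2.resize(im[100:260,160:400,::-1],None,fx=3.3,fy=3.3,interpolation=cv2.INTER_CUBIC))
E
```

```text
clock: 30.77
tcp_pos: [0.3821, -0.0386, 0.0564]
orientation: [-0.005, 0.199, 0.98, 0.017]
wrist_force: [-0.4, -0.0, -1.2]
finger_gap: 0.0386
grip_force: 75.6
pink end [[ 0.403  0.01   0.018]
 [ 0.379 -0.019  0.018]
 [ 0.278  0.053  0.018]]
yellow [[ 0.372 -0.148  0.018]
 [ 0.263 -0.225  0.018]
 [ 0.38  -0.184  0.018]]
in caddy -0.2002 0.0451 yaw err -0.0013659728585877495
tcp [ 0.3821 -0.0386  0.0564] tool x yaw 2.7402 shift cm [ 0.05  0.03 -4.37]
finger tips [array([ 0.395, -0.007,  0.046]), array([ 0.369, -0.069,  0.044])]
```

View pics/s6.png

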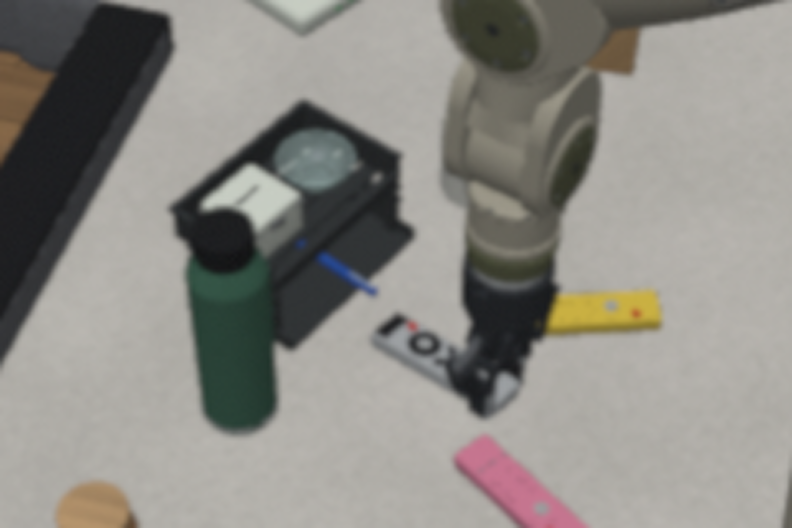

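A finger had come down on the pink remote's end. That end is still at (455–490,435–455), so it did not move. I'll go forward past it before lowering.

```bash
python3 -m inch '[-1,0,0,0,-1,0,0,0,-1,0,0,0,-1,0,0,0,-1,0,0,0]'
python3 -m inch '[0,0,0.7,0,0,0,0.7,0,0,0,0.7,0,0,0,0.7,0,0,0,0,0]'
python3 -c "
from h import *
cad(-.03,.044,.026)"
```

```text
clock: 31.23
tcp_pos: [0.4297, -0.0588, 0.0558]
orientation: [-0.005, 0.199, 0.98, 0.017]
wrist_force: [1.3, 0.3, -1.5]
finger_gap: 0.0385
grip_force: 75.6
clock: 31.65
tcp_pos: [0.4261, -0.0564, 0.0261]
orientation: [-0.007, 0.199, 0.98, 0.017]
wrist_force: [-0.1, -0.2, -1.1]
finger_gap: 0.0385
grip_force: 75.6
in caddy -0.1528 0.0458 yaw err -0.0010008824124598803
tcp [ 0.4261 -0.0564  0.0261] tool x yaw 2.7406 shift cm [-12.27  -0.16  -0.24]
```

```bash
python3 -m inch '[-1,-0.03,-0.02,0,-1,-0.03,-0.02,0,-1,-0.03,-0.02,0,-1,-0.03,-0.02,0,-1,-0.03,-0.02,0]'
python3 -m inch '[-1,0,-0.02,0,-1,0,-0.02,0,-1,0,-0.02,0,-0.5,0,-0.02,0,0,0,0,0]'
python3 -c "
from h import *
cad(-.032,.044,.02)"
```

```text
clock: 32.07
tcp_pos: [0.4755, -0.079, 0.0285]
orientation: [-0.004, 0.199, 0.98, 0.017]
wrist_force: [-0.4, -0.7, -0.9]
finger_gap: 0.0385
grip_force: 75.6
clock: 32.48
tcp_pos: [0.5074, -0.0925, 0.0284]
orientation: [-0.004, 0.199, 0.98, 0.017]
wrist_force: [-0.3, -0.2, -2.1]
finger_gap: 0.0387
grip_force: 75.6
in caddy -0.0638 0.0442 yaw err -0.001305381428412744
tcp [ 0.5074 -0.0925  0.0284] tool x yaw 2.7403 shift cm [-3.19 -0.04  0.79]
```

```bash
python3 -m inch '[-1,0,-0.02,0,-1,0,-0.02,0,-1,0,0,0,0,0,0.2,0,0,0,0.2,0]'
python3 -m inch '[0,0,0.2,0,0,0,0.15,0,0,0,0.1,0,0,0,0,0,0,0,0,0]'
python3 -c "
from h import *
cad(-.032,.044,.02)"
```

```text
clock: 32.9
tcp_pos: [0.5332, -0.1033, 0.024]
orientation: [-0.005, 0.199, 0.98, 0.017]
wrist_force: [-0.8, 0.4, -1.3]
finger_gap: 0.0383
grip_force: 75.7
clock: 33.32
tcp_pos: [0.5326, -0.103, 0.0199]
orientation: [-0.005, 0.199, 0.98, 0.017]
wrist_force: [-4.1, -0.1, 4.5]
finger_gap: 0.0384
grip_force: 75.7
in caddy -0.0366 0.0443 yaw err -0.0012219237082620182
tcp [ 0.5326 -0.103   0.0199] tool x yaw 2.7404 shift cm [-0.46 -0.03 -0.02]
```

```bash
python3 -m inch '[0,0,0,0,0,0,0,0,0,0,0,0,0,0,0,0,0,0,0,0]' 0.25
python3 -m inch '[0,0,-0.1,0,1,0,0,0,1.2,0,0,0,1.2,0,0,0,0.6,0,0,0]'
python3 -m inch '[0,0,0,0,0,0,0,0,0,0,0,0,0,0,0,0,0,0,0,0]' -1 30
python3 - <<'E'
from h import *
import pickle
cad(-.032,.044,.02)
w=eyes.camera_info("wrist");im=eyes.read_camera("wrist");pickle.dump(w,open("w7.pkl","wb"))
cv2.imwrite("pics/w7.png",cv2.resize(im[:,:,::-1],(800,600),interpolation=cv2.INTER_CUBIC))
E
```

```text
clock: 33.73
tcp_pos: [0.5335, -0.1032, 0.0196]
orientation: [-0.005, 0.199, 0.98, 0.017]
wrist_force: [-0.0, 0.0, 0.3]
finger_gap: 0.053
grip_force: 0.0
clock: 34.15
tcp_pos: [0.4951, -0.087, 0.0212]
orientation: [-0.006, 0.199, 0.98, 0.017]
wrist_force: [0.0, -0.0, 0.2]
finger_gap: 0.0534
grip_force: 0.0
clock: 34.57
tcp_pos: [0.4973, -0.088, 0.0215]
orientation: [-0.004, 0.199, 0.98, 0.017]
wrist_force: [-0.2, -0.0, -0.0]
finger_gap: -0.0002
grip_force: 0.0
in caddy -0.0749 0.0444 yaw err -0.0012189847733865555
tcp [ 0.4973 -0.088   0.0215] tool x yaw 2.7404 shift cm [-4.29 -0.04  0.08]
```

View pics/w7.png

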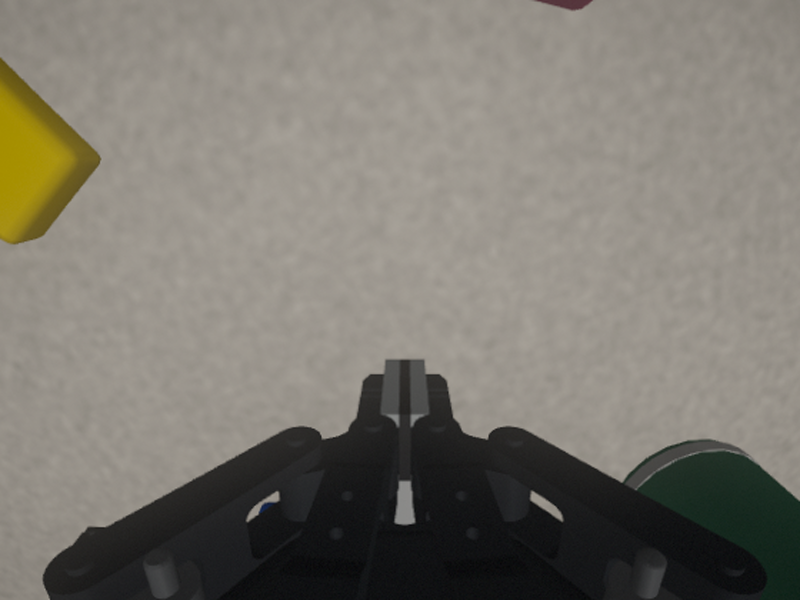

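The fingers are shut, centred and clear of everything. I'll push the plain end home gently.

```bash
python3 -m inch '[-0.7,0,-0.02,0,-0.7,0,-0.02,0,-0.7,0,0,0,-0.7,0,0,0,-0.4,0,0,0]'
python3 -m inch '[-0.3,0,0,0,-0.3,0,0,0,-0.2,0,0,0,0,0,0,0,0,0,0,0]'
python3 -c "
from h import *
cad(-.029,.044,.02)"
```

```text
clock: 35.03
tcp_pos: [0.5273, -0.1007, 0.0212]
orientation: [-0.005, 0.199, 0.98, 0.017]
wrist_force: [-0.8, 0.2, 2.8]
finger_gap: -0.0003
grip_force: 0.9
clock: 35.45
tcp_pos: [0.5338, -0.1034, 0.0212]
orientation: [-0.004, 0.199, 0.98, 0.017]
wrist_force: [0.2, 1.0, -0.6]
finger_gap: 0.0
grip_force: 0.0
in caddy -0.0353 0.0444 yaw err -0.0010410844767103633
tcp [ 0.5338 -0.1034  0.0212] tool x yaw 2.7406 shift cm [-0.63 -0.04  0.11]
```

```bash
python3 -m inch '[-0.15,0,0,0,-0.15,0,0,0,-0.1,0,0,0,0,0,0,0,0,0,0,0]'
python3 -m inch '[-0.1,0,0,0,-0.1,0,0,0,0,0,0,0,0,0,0,0,0,0,0,0]'
python3 -c "
from h import *
cad(-.029,.044,.02)"
```

```text
clock: 35.87
tcp_pos: [0.5372, -0.1049, 0.0211]
orientation: [-0.005, 0.199, 0.98, 0.017]
wrist_force: [-0.2, 0.3, 0.3]
finger_gap: 0.0002
grip_force: 0.4
clock: 36.28
tcp_pos: [0.5376, -0.105, 0.0209]
orientation: [-0.006, 0.199, 0.98, 0.017]
wrist_force: [-5.0, 2.1, 3.8]
finger_gap: -0.0002
grip_force: 2.6
in caddy -0.0312 0.0444 yaw err -0.0009314581268657918
tcp [ 0.5376 -0.105   0.0209] tool x yaw 2.7407 shift cm [-0.22 -0.04  0.08]
```

```bash
python3 -m inch '[-0.1,0,0,0,-0.1,0,0,0,0,0,0,0,0,0,0,0,0,0,0,0]'
python3 -c "
from h import *
cad(-.029,.044,.02)"
```

```text
clock: 36.7
tcp_pos: [0.5377, -0.105, 0.0207]
orientation: [-0.008, 0.199, 0.98, 0.017]
wrist_force: [-8.7, 3.1, 8.3]
finger_gap: -0.0002
grip_force: 4.8
in caddy -0.0311 0.0444 yaw err -0.0007862217443741493
tcp [ 0.5377 -0.105   0.0207] tool x yaw 2.7408 shift cm [-0.21 -0.05  0.06]
```

```bash
python3 -m inch '[0.8,0,0,0,1.5,0,0,0,2,0,0,0,1.2,0,-1,0,0,0,-3,0]' 
python3 -m inch '[0,0,-3,0,0,0,-3,0,0,0,0,0.125,0,0,0,0.125,0,0,0,0.125]' >/dev/null
python3 -m inch '[0,0,0,0.125,0,0,0,0.125,0,0,0,0.125,0,0,0,0.125,0,0,0,0.125]' >/dev/null
python3 -m inch '[0,0,0,0.125,0,0,0,0.125,0,0,0,0.125,0,0,0,0.125,0,0,0,0.125]' >/dev/null
python3 -m inch '[0,0,0,0.125,0,0,0,0.125,0,0,0,0.125,0,0,0,0.125,0,0,0,0.125]' >/dev/null
python3 -m inch '[0,0,0,0.125,0,0,0,0.125,0,0,0,0.125,0,0,0,0.125,0,0,0,0.125]' >/dev/null
python3 -m inch '[0,0,0,0,0,0,0,0,0,0,0,0,0,0,0,0,0,0,0,0]'
python3 - <<'E'
from h import *
import pickle
cad(-.08,.044,.1)
w=eyes.camera_info("wrist");im=eyes.read_camera("wrist");pickle.dump(w,open("w8.pkl","wb"))
cv2.imwrite("pics/w8.png",cv2.resize(im[:,:,::-1],(800,600),interpolation=cv2.INTER_CUBIC))
E
```

```text
clock: 37.12
tcp_pos: [0.4843, -0.0839, 0.0583]
orientation: [-0.01, 0.199, 0.98, 0.018]
wrist_force: [-0.3, 0.2, -0.0]
finger_gap: 0.0001
grip_force: 0.0
clock: 39.62
tcp_pos: [0.4905, -0.0884, 0.1219]
orientation: [-0.017, 0.998, -0.067, -0.002]
wrist_force: [0.2, 0.4, -0.0]
finger_gap: 0.0002
grip_force: 0.0
in caddy -0.081 0.0413 yaw err -2.8748836150055164
tcp [ 0.4905 -0.0884  0.1219] tool x yaw -0.1333 shift cm [ 0.18 -0.16  2.19]
```

View pics/w8.png

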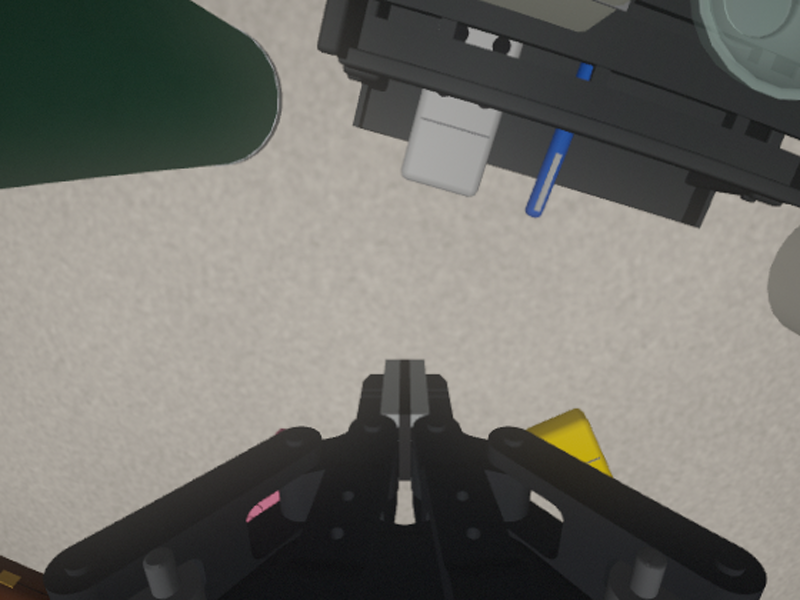

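Run:
```python
from h import *
import pickle
w=pickle.load(open("w8.pkl","rb"));k=.7
p=unproj(w,np.array([(355,125),(699,226)])*k,.006);e=p[1]-p[0];yaw=np.arctan2(e[1],e[0])+np.pi/2;o=p.mean(0)[:2];print(yaw,o,np.linalg.norm(e))
X=np.array([np.cos(yaw),np.sin(yaw)]);Y=np.array([-X[1],X[0]])
f=lambda P,z:print(np.c_[(unproj(w,np.array(P)*k,z)[:,:2]-o)@X,(unproj(w,np.array(P)*k,z)[:,:2]-o)@Y].round(4))
f([(404,172),(425,92),(484,178),(501,112)],.024)   # sides
f([(422,118),(490,136)],.024) # seam, 30 mm from tail
f([(415,184),(468,195)],.022) # tail
f([(535,213),(566,133)],.015) # stylus
```

```text
-0.3944703372226068 [ 0.54799973 -0.16208373] 0.19545409669015737
[[-0.0155  0.0666]
 [ 0.0228  0.0666]
 [-0.0079  0.0279]
 [ 0.0236  0.0294]]
[[0.0111 0.0648]
 [0.0118 0.0311]]
[[-0.0198  0.0598]
 [-0.018   0.0328]]
[[-0.018  -0.0046]
 [ 0.024  -0.0062]]
```

The remote lies straight, with its plain end 18–19 mm out as expected when fully home. The stylus is where it was, and the arm is clear.

```bash
python3 -c "
from workcell import env
print(env.hand_in())"
```

```text
the job is handed in; nothing more can be done
None
```

The silver remote is in the caddy's lower tier beside the stylus, flat, buttons up, straight and fully home, let go and handed in at about 40 s; on the way I ran one joint to its limit and set a finger down on the pink remote (66 N at the wrist), but neither the pink remote nor the stylus moved that I could see.

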